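# Roll the knurled wheel to set the gel-casting gate

## Robot

A 6-joint arm with a two-finger parallel gripper is mounted at the origin on the work surface. World frame = base frame: x ahead of the robot, y to its left, z up, the work surface at z = 0. Lengths are in m, angles in rad, forces in N, time in s.
With the tool pointing down it reaches from about 0.35 to 0.95 m from the base axis. Payload 17.4 kg.
Tool frame: the origin (TCP) lies between the finger pads; the fingertips stand 19 mm ahead of it and the grasp point (between the pads) is the TCP; x points along the fingers, z is the direction in which the jaws open and shut, and the axes are right-handed (so a half turn about x gives the same grasp; the last joint's range is limited). The gripper opens to 93 mm and grips with 3 to 60 N. Pads are 15 mm wide; open, the fingers measure 128 mm over their backs; the gripper's body (75 mm by 188 mm) begins 65 mm behind the grasp point.
Start: joints at [1.177, 0.116, 1.442, -0, 1.584, -0.038], TCP at [0.235, 0.633, 0.238] pointing down, gripper open.
Joint ranges: [-2.83, 2.83], [-0.83, 2.19], [0.07, 2.5], [-1.14, 4.28], [0.01, 3], [-2.97, 2.97]. Speed limits (rad/s): [1.89, 1.89, 2.22, 3.14, 3.14, 3.14].

## Interface

Orientations are given as [roll, pitch, yaw] about the fixed x, y, z axes, in that order (R = Rz(yaw) Ry(pitch) Rx(roll)).
In Python, from cell import ctrl, viewer gives the robot as it stands.
- The arm moves only by the shell command python3 -m jog 'ROWS' [FORCE]. ROWS is JSON, a list of rows, each an object with "fingers": the finger opening in mm, from 0 to 93; "slide": the shift along the tool's x, y, z in mm, a list of three; "delta_rot": the turn, a rotation vector about the tool's x, y, z in degrees, a list of three. A call has 1 to 12 rows; each row is the pose to reach, as a shift and turn from the pose commanded when the call began, along the tool's axes at that moment; what a row does not reach only later rows make up. A row lasts 1/12 s, in which the tool goes at most 41.7 mm and 7.16 degrees, less where a joint would pass 70% of its speed; a pose out of reach is approached as far as the arm can. A call with a gripper value outside its range is refused whole. The fingers move at their own pace and stop on an object; FORCE is the grip in N (left out, the last holds). Time passes only in rows, so rows that repeat a pose let the fingers close. It gives the time, the measured TCP pose, the force and the opening at its end, in the units of the state.
- ctrl.state(): the state, without advancing time (a new reading comes with each control period).
- viewer.grab_frame(name): name is "scene" or "top" or "wrist"; returns the picture (384x512x3 uint8, red, green, blue); there is no depth.
- viewer.camera_params(name): a dict with "fov_y" (degrees; the focal length in pixels is half the picture's height over the tangent of half this angle, whatever the lens; pixels are square), "cx", "cy" (the principal point, pixels), "dist_coeffs" ([k1, k2, p1, p2, k3] as OpenCV has them; the pictures are not rectified), "cam_to_world" (4x4, takes a point from camera to world coordinates); the wrist camera has in their place "tool_from_camera" (4x4, takes a point from camera to tool coordinates, whose origin is the TCP and whose axes are the tool frame's). Camera axes: x right, y down, z forward; pixel columns grow to the right and rows downward; lengths in m; the calibration is good to about 2 mm. A picture is of the moment at which its call begins: read the wrist's pose just before it. camera_params takes no time and is no camera call.
- ctrl.sign_off(): hands the job in, once; it reports no verdict.
The state is a dict: "clock": time; "qpos": joint angles; "dq": joint speeds; "effort": joint torques, N m; "ee_pos": TCP position; "tcp_rot": TCP orientation; "contact_force": force on the tool from outside, world axes, zero at the start; "wrist_torque": the same for the moment, N m; "grip_width": finger opening in m.
Only numpy, scipy, OpenCV 4.12 (cv2) and the standard library are available. Lean on these libraries where they do the work, as an engineer would, in place of code of your own. Each camera call takes 0.05 s, during which the arm holds its last target.

## Task

On the gel-casting stand, roll the knurled adjuster wheel under a fingertip so that the orange gate closes the casting gap until its black pointer stands within the width of the red gauge clip, then take the hand away. Pick nothing up: move the gate only by the wheel, do not touch the gate or the red clip, and leave the bottle, jar and tube rack where they stand.

Things in the scene. Friction and masses are not known exactly. Their poses are not given: they have to be found in the camera images.
- stand: Gel-casting stand fixed to the bench: cream base 210 mm (x) by 310 mm (y), 12 mm thick. Origin: centre of its underside. Its x axis points from the blue wheel housing (robot's side) across the clear tray to the white gauge rail (far side); y runs along tray and rail. Yaw varies by 0.5 rad either way. The tray's white end wall is at the +y end; the gap lies between it and the orange gate.
- housing_top (a point): Centre of the top of the blue wheel housing (x -60, y 0, z 68 mm in the stand's frame; axes as the stand's). The housing is 52 mm (x) by 124 mm (y); the wheel's top stands 19 mm out of a slot in it.
- wheel_top (a point): Highest point of the wheel's rim (x -60, y 0, z 87 mm in the stand's frame; axes as the stand's; this point is fixed to the stand). Moving the rim here towards the stand's +y drives the gate towards +y and closes the gap; rolling to -y opens it. 26 mm of gate per radian of wheel, 0.7 mm of gate per mm of rim, so several strokes are needed.
- wheel: Knurled wheel, dark grey with 28 grey and yellow ridges, 37 mm radius over the ridges, 24 mm wide. Origin: its centre, 37 mm below wheel_top. Axle along the stand's x; its own y and z turn with it. Turns with about 1 N at the rim, does not spring back, stays where it is left. A few newtons of downward press give grip enough; the wheel itself does not yield.
- gate: Orange gate plate across the tray, 86 mm along the stand's x, 6 mm thick, with an orange bar on top (top at z = 58 mm) from the housing to the rail. Slides along the stand's y, driven by the wheel. Origin: at the stand's x = 0, z = 0, mid-thickness in y. Not to be touched.
- pointer (a point): Tip of the gate's black pointer, 3 mm wide, over the white gauge rail: x 84, z 50.5 mm in the stand's frame, at the gate's y.
- marker: Red gauge clip on the rail, 10 mm wide along the stand's y, 19 mm along x, top at z = 51 mm; at a different place along the rail each time. Origin: at the stand's x = 0, z = 0, at the clip's middle in y. Not to be touched.
- mark (a point): Middle of the red clip's edge next to the pointer: x 85, z 50.5 mm in the stand's frame; axes as the stand's. The pointer is on the mark when its y in the stand's frame is within 5 mm (half the clip's width) of this. It starts 25 to 80 mm short of it, on the -y side.
- bottle: Bystander: amber reagent bottle with orange cap, 60 mm across, 125 mm tall, loose. Origin: centre of its underside. Not to be disturbed.
- jar: Bystander: white jar with blue lid, 58 mm across, 80 mm tall, loose. Origin: centre of its underside. Not to be disturbed.
- rack: Bystander: green tube rack, 80 by 100 mm, 45 mm tall, 52 mm with its tubes, loose. Origin: centre of its underside. Not to be disturbed.

How it is judged:
By the outcome, as a careful person would: the job done as asked, in the order asked, and still so for the second after the job is handed in, with the robot touching nothing.
It also fails if it takes over 45 s, if anything falls off the work surface, if the arm or the gripper's body presses on something with over 40 N, if the wrist force passes 120 N, or if a joint passes its speed limit or range.

## Working session

There is one attempt and no reset: what is moved stays moved. The work goes in short steps, Python scripts to look and compute and a shell command to move; the robot and the scene stay as the last step left them, time stands still between calls to the robot, and variables do not carry over. Pictures are saved under pics/ and viewed, and the job is handed in when it is done.

```bash
ls; mkdir -p pics; cat > h.py <<'E'
import numpy as np, cv2, json
from cell import ctrl, viewer
from scipy.spatial.transform import Rotation as R
def K(p,shape=(384,512)):
    f=shape[0]/2/np.tan(np.radians(p['fov_y'])/2)
    return np.array([[f,0,p['cx']],[0,f,p['cy']],[0,0,1.]])
def c2w(name,st=None):
    p=viewer.camera_params(name)
    if 'cam_to_world' in p: return p,np.array(p['cam_to_world'])
    T=np.eye(4);T[:3,:3]=R.from_euler('xyz',st['tcp_rot']).as_matrix();T[:3,3]=st['ee_pos']
    return p,T@np.array(p['tool_from_camera'])
def ray(name,uv,st=None):
    p,T=c2w(name,st)
    u=cv2.undistortPoints(np.array(uv,float).reshape(-1,1,2),K(p),np.array(p['dist_coeffs'])).reshape(-1,2)
    d=np.c_[u,np.ones(len(u))]@T[:3,:3].T
    return T[:3,3],d
def onz(name,uv,z,st=None):
    o,d=ray(name,uv,st); return o+d*((z-o[2])/d[:,2])[:,None]
def proj(name,P,st=None):
    p,T=c2w(name,st); Ti=np.linalg.inv(T)
    return cv2.projectPoints(np.array(P,float).reshape(-1,1,3),cv2.Rodrigues(Ti[:3,:3])[0],Ti[:3,3],K(p),np.array(p['dist_coeffs']))[0].reshape(-1,2)
def shot(name,fn):
    st=ctrl.state(); im=viewer.grab_frame(name); cv2.imwrite('pics/'+fn,cv2.cvtColor(im,cv2.COLOR_RGB2BGR)); return st,im
E
python3 - <<'E'
from h import *
print(ctrl.state())
for n in('top','scene','wrist'):
    shot(n,n+'0.png'); p=viewer.camera_params(n); print(n,{k:np.round(v,3).tolist() for k,v in p.items()})
E
```

```text
pics
{'clock': 0.0, 'qpos': array([ 1.17719816e+00,  1.16476421e-01,  1.44224842e+00, -2.44498124e-05,
        1.58397189e+00, -3.78003119e-02]), 'dq': array([ 2.33513944e-04,  1.08800081e-03,  2.28813730e-04, -2.94976997e-04,
        2.99301470e-03, -8.97078043e-05]), 'effort': array([ 2.14945634e-03, -7.21245074e+01, -6.22630405e+01,  7.81031046e-02,
        2.35518889e-02, -8.25367670e-05]), 'ee_pos': array([0.23507801, 0.63256079, 0.23692207]), 'tcp_rot': array([ 3.12593213,  1.56969198, -1.94225501]), 'contact_force': array([-0.43255017,  0.02409211, -0.39564399]), 'wrist_torque': array([ 0.00624697, -0.01738918,  0.05595816]), 'grip_width': 0.09311334136270365}
top {'fov_y': 43.272, 'cx': 258.973, 'cy': 197.599, 'dist_coeffs': [0.002, 0.0, 0.0, 0.0, 0.0], 'cam_to_world': [[0.002, -0.999, 0.04, 0.562], [-1.0, -0.002, 0.005, 0.02], [-0.005, -0.04, -0.999, 1.186], [0.0, 0.0, 0.0, 1.0]]}
scene {'fov_y': 43.807, 'cx': 245.784, 'cy': 189.889, 'dist_coeffs': [-0.159, 0.0, 0.0, 0.0, 0.0], 'cam_to_world': [[-0.233, 0.816, -0.53, 1.201], [0.972, 0.204, -0.114, 0.163], [0.015, -0.541, -0.841, 0.989], [0.0, 0.0, 0.0, 1.0]]}
wrist {'fov_y': 59.097, 'cx': 258.926, 'cy': 194.895, 'dist_coeffs': [-0.097, 0.0, 0.0, 0.0, 0.0], 'tool_from_camera': [[-0.0, -0.286, 0.958, -0.148], [-0.001, -0.958, -0.286, 0.082], [1.0, -0.001, -0.0, 0.0], [0.0, 0.0, 0.0, 1.0]]}
```

View pics/top0.png

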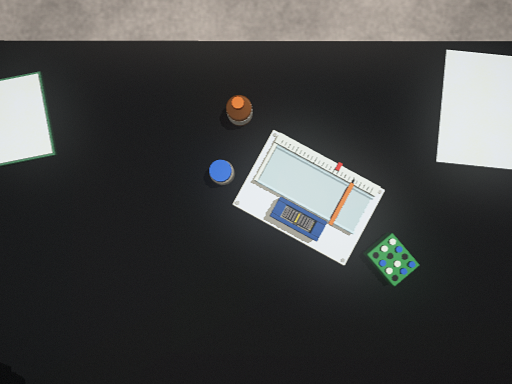

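View pics/scene0.png

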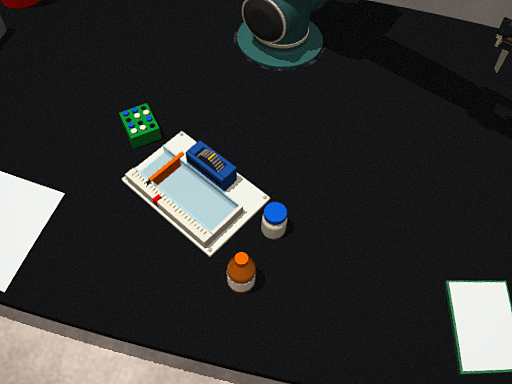

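View pics/wrist0.png

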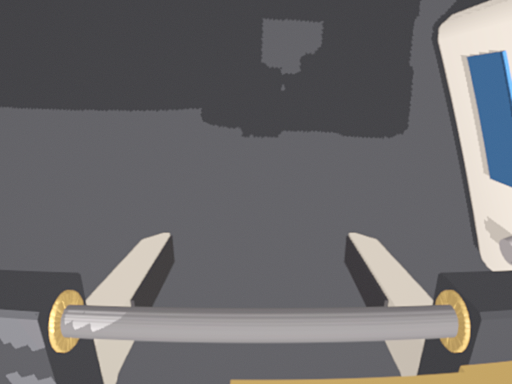

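The top view shows the stand centred near pixel (310,197), with the housing at (297,218), the red clip at (339,167) and the gate bar from (352,182) to (332,222). The jar is at (221,171), the bottle at (238,105) and the rack at (393,260). The arm is out of the way. Next I'll measure these.

```bash
cat > meas.py <<'E'
from h import *
def big(m,k=1):
    n,l,s,c=cv2.connectedComponentsWithStats(m.astype(np.uint8)); i=1+np.argsort(-s[1:,4])[:k]; return [(l==j) for j in i]
def masks(im):
    h=cv2.cvtColor(im,cv2.COLOR_RGB2HSV).astype(int);H,S,V=h[...,0],h[...,1],h[...,2]
    return dict(blue=(H>100)&(H<130)&(S>120)&(V>40),red=((H<4)|(H>174))&(S>170)&(V>90),orange=(H>=5)&(H<16)&(S>170)&(V>120))
E
python3 - <<'E'
from meas import *
for n in('top','scene'):
    im=cv2.cvtColor(cv2.imread(f'pics/{n}0.png'),cv2.COLOR_BGR2RGB); M=masks(im)
    for k in M:
        for m in big(M[k],3):
            ys,xs=np.nonzero(m); r=cv2.minAreaRect(np.c_[xs,ys].astype(np.float32)); print(n,k,m.sum(),np.round(r[0],1),np.round(r[1],1),round(r[2],1), np.round(cv2.boxPoints(r)).tolist())
im=cv2.imread('pics/top0.png'); cv2.imwrite('pics/top_z.png',cv2.resize(im[120:280,220:410],None,fx=4,fy=3.75,interpolation=cv2.INTER_CUBIC))
im=cv2.imread('pics/scene0.png'); cv2.imwrite('pics/scene_z.png',cv2.resize(im[120:260,115:275],None,fx=4,fy=4,interpolation=cv2.INTER_CUBIC))
E
```

```text
top blue 623 [298.  218.6] [53.  21.7] 28.6 [[270.0, 215.0], [280.0, 196.0], [326.0, 222.0], [316.0, 241.0]]
top blue 396 [219.5 170. ] [22. 21.] 90.0 [[209.0, 159.0], [230.0, 159.0], [230.0, 181.0], [209.0, 181.0]]
top blue 37 [382.  262.5] [5. 6.] 90.0 [[379.0, 260.0], [385.0, 260.0], [385.0, 265.0], [379.0, 265.0]]
top orange 136 [237.3 101.7] [12.7 12. ] 45.0 [[229.0, 101.0], [237.0, 93.0], [246.0, 102.0], [238.0, 110.0]]
scene blue 922 [211.8 164.4] [55.8 26.5] 38.2 [[182.0, 158.0], [198.0, 137.0], [242.0, 171.0], [226.0, 192.0]]
scene blue 441 [275.5 212.5] [23. 23.] 90.0 [[264.0, 201.0], [287.0, 201.0], [287.0, 224.0], [264.0, 224.0]]
scene blue 28 [148.5 118.5] [5. 5.] 90.0 [[146.0, 116.0], [151.0, 116.0], [151.0, 121.0], [146.0, 121.0]]
scene red 159 [18.   3.5] [34.  7.] -0.0 [[1.0, 7.0], [1.0, 0.0], [35.0, 0.0], [35.0, 7.0]]
scene red 40 [155.5 198.5] [5.3 9.7] 33.7 [[151.0, 201.0], [156.0, 193.0], [160.0, 196.0], [155.0, 204.0]]
scene red 1 [37.  0.] [0. 0.] 0.0 [[37.0, 0.0], [37.0, 0.0], [37.0, 0.0], [37.0, 0.0]]
scene orange 499 [239.5 267. ] [27.3 25. ] 63.4 [[222.0, 260.0], [245.0, 249.0], [257.0, 274.0], [234.0, 285.0]]
scene orange 161 [165.9 165.9] [ 3.7 42.8] 50.5 [[148.0, 178.0], [181.0, 151.0], [184.0, 154.0], [151.0, 181.0]]
scene orange 1 [253. 265.] [0. 0.] 0.0 [[253.0, 265.0], [253.0, 265.0], [253.0, 265.0], [253.0, 265.0]]
```

View pics/top_z.png

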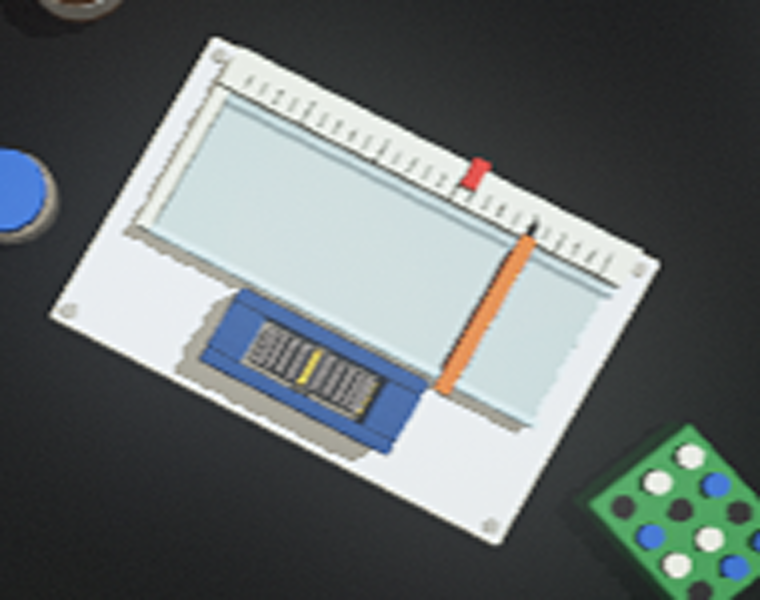

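View pics/scene_z.png

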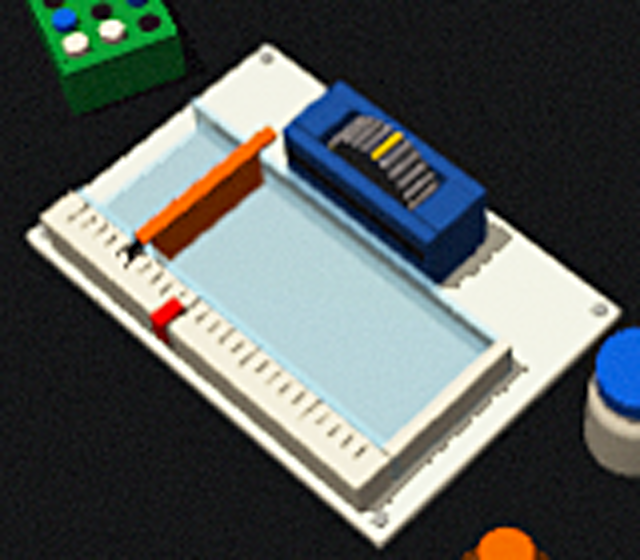

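```bash
python3 - <<'E'
from h import *
# order: (+x,+y),(-x,+y),(-x,-y),(+x,-y)
t=[(273.25,130.1),(232.5,204.5),(344.5,265.3),(384.75,189.9)]
s=[(210,256.8),(270,198),(182,130.5),(122,179)]
loc=np.array([[105,155],[-105,155],[-105,-155],[105,-155]])/1000
res=[]
for n,c in(('top',t),('scene',s)):
    P=onz(n,c,.012)[:,:2]; print(n,np.round(P,4).tolist(),[round(float(np.linalg.norm(P[i]-P[i-1])),4) for i in range(4)])
    m=P.mean(0);Q=P-m; a=np.arctan2((loc[:,0]*Q[:,1]-loc[:,1]*Q[:,0]).sum(),(loc*Q).sum()); print(m,a); res.append((*m,a))
x,y,a=np.mean(res,0); ca,sa=np.cos(a),np.sin(a); Rm=np.array([[ca,-sa],[sa,ca]])
print('stand',x,y,a)
def W(p): return np.r_[Rm@np.array(p[:2])+[x,y],p[2]]
np.save('stand.npy',[x,y,a])
# marker, pointer in views
def L(P): return (P[:,:2]-[x,y])@Rm
tz=lambda u,v:(220+u/4,120+v/3.75); sz=lambda u,v:(115+u/4,120+v/4)
for n,f,mk,pt,hh in(('top',tz,(474,177),(533,226),(313,366)),('scene',sz,(172,313),(133,250),(385,150))):
    print(n,'marker',L(onz(n,[f(*mk)],.051))*1e3,'ptr',L(onz(n,[f(*pt)],.0505))*1e3,'wheel top yellow',L(onz(n,[f(*hh)],.087))*1e3)
print('wheel_top',W([-.06,0,.087]))
for n in('top','scene'): print(n,proj(n,[W([-.06+a,b,.068]) for a,b in((.026,.062),(-.026,.062),(-.026,-.062),(.026,-.062))]).round(1).tolist())
jb=[('jar',[(219.5,170)],.08),('bottle',[(237.3,101.7)],.125)]
for k,c,z in jb: print(k,onz('top',c,z))
E
```

```text
top [[0.7739, -0.0086], [0.592, 0.0901], [0.4459, -0.1807], [0.6282, -0.2792]] [0.3073, 0.2069, 0.3077, 0.2072]
[ 0.61002953 -0.09459117] -0.49487815890255155
scene [[0.7779, -0.0058], [0.5938, 0.0924], [0.444, -0.1776], [0.6286, -0.2757]] [0.3084, 0.2087, 0.3088, 0.2091]
[ 0.61109245 -0.09168593] -0.5005166369664807
stand 0.6105609912374494 -0.09313854927850537 -0.4976973979345162
top marker [[ 92.80464368 -26.91115204]] ptr [[ 82.34002471 -71.93168652]] wheel top yellow [[-57.91060578   2.12353075]]
scene marker [[ 92.51028594 -21.51060641]] ptr [[ 78.46396791 -71.51778613]] wheel top yellow [[-56.87898602   7.56600118]]
wheel_top [ 0.55783994 -0.06449434  0.087     ]
top [[279.8, 196.1], [269.0, 215.8], [316.3, 241.7], [327.0, 221.8]]
scene [[221.5, 181.0], [236.7, 167.5], [199.7, 139.8], [184.5, 152.2]]
jar [[0.66934774 0.11623622 0.08      ]]
bottle [[0.81657362 0.07377005 0.125     ]]
```

```bash
cat > plan.py <<'E'
from h import *
x,y,a=np.load('stand.npy'); ca,sa=np.cos(a),np.sin(a); Rm=np.array([[ca,-sa,0],[sa,ca,0],[0,0,1]])
def W(p): return Rm@np.array(p)+[x,y,0]
def Lc(P): return Rm.T@(np.array(P)-[x,y,0])
def rep():
    st=ctrl.state(); Rt=R.from_euler('xyz',st['tcp_rot']).as_matrix()
    tip=st['ee_pos']+Rt[:,0]*.019
    print('t',st['clock'],'tcp stand mm',np.round(Lc(st['ee_pos'])*1e3,1),'tip',np.round(Lc(tip)*1e3,1),'grip',st['grip_width'])
    print('tool axes in stand\n',np.round(Rm.T@Rt,4),'\nF stand',np.round(Rm.T@st['contact_force'],2))
    return st,Rt
E
python3 - <<'E'
from plan import *
st,Rt=rep()
tgt=W([-.060,-.017,.140])  # tip
d=tgt-np.array([0,0,-.019])-st['ee_pos']
print('slide',Rt.T@d*1e3)
for s in(1,-1):
    ty=Rm[:,1]*s; Rg=np.c_[[0,0,-1],np.cross(ty,[0,0,-1]),ty]
    print(s,np.degrees(R.from_matrix(Rt.T@Rg).as_rotvec()))
E
```

```text
t 0.15 tcp stand mm [-676.4  458.4  237.1] tip [-676.4  458.4  218.1] grip 0.0933370492609318
tool axes in stand
 [[ 1.000e-04 -9.899e-01 -1.414e-01]
 [-9.000e-04 -1.414e-01  9.899e-01]
 [-1.000e+00  0.000e+00 -9.000e-04]] 
F stand [-0.57  0.04  0.15]
slide [  78.56154944 -542.94493129 -557.75829791]
1 [ 8.12992670e+00 -5.26579350e-02  2.88353033e-03]
-1 [-1.71870055e+02 -4.33213189e-03 -7.91117462e-02]
```

```bash
python3 -m jog '[{"fingers":0,"slide":[0,-28,-28],"delta_rot":[1,0,0]},{"fingers":0,"slide":[0,-56,-56],"delta_rot":[2,0,0]},{"fingers":0,"slide":[0,-84,-84],"delta_rot":[3,0,0]},{"fingers":0,"slide":[0,-112,-112],"delta_rot":[4,0,0]},{"fingers":0,"slide":[0,-140,-140],"delta_rot":[5,0,0]},{"fingers":0,"slide":[0,-168,-168],"delta_rot":[6,0,0]},{"fingers":0,"slide":[0,-196,-196],"delta_rot":[7,0,0]},{"fingers":0,"slide":[0,-224,-224],"delta_rot":[8.1,0,0]},{"fingers":0,"slide":[0,-252,-252],"delta_rot":[8.1,0,0]},{"fingers":0,"slide":[0,-280,-280],"delta_rot":[8.1,0,0]},{"fingers":0,"slide":[0,-308,-308],"delta_rot":[8.1,0,0]},{"fingers":0,"slide":[0,-336,-336],"delta_rot":[8.1,0,0]}]' 10
python3 - <<'E'
from plan import *
st,Rt=rep()
print('slide',Rt.T@(W([-.060,-.017,.159])-st['ee_pos'])*1e3)
E
```

```text
clock: 1.15
ee_pos: [0.4333, 0.1988, 0.2377]
tcp_rot: [-0.833, 1.57, 0.241]
contact_force: [0.5, 0.8, -0.3]
grip_width: 0.0176
t 1.15 tcp stand mm [-295.2  171.9  237.7] tip [-295.2  171.9  218.7] grip 0.017599521319546663
tool axes in stand
 [[ 3.e-04 -1.e+00 -7.e-04]
 [ 2.e-04 -7.e-04  1.e+00]
 [-1.e+00 -3.e-04  2.e-04]] 
F stand [ 0.1   0.92 -0.25]
slide [  78.71058895 -235.01624235 -189.11360064]
```

```bash
python3 -m jog '[{"fingers":0,"slide":[0,-28,-22],"delta_rot":[0,0,0]},{"fingers":0,"slide":[0,-56,-44],"delta_rot":[0,0,0]},{"fingers":0,"slide":[0,-84,-66],"delta_rot":[0,0,0]},{"fingers":0,"slide":[0,-112,-88],"delta_rot":[0,0,0]},{"fingers":0,"slide":[0,-140,-110],"delta_rot":[0,0,0]},{"fingers":0,"slide":[0,-168,-132],"delta_rot":[0,0,0]},{"fingers":0,"slide":[15,-196,-154],"delta_rot":[0,0,0]},{"fingers":0,"slide":[35,-220,-176],"delta_rot":[0,0,0]},{"fingers":0,"slide":[55,-235,-189],"delta_rot":[0,0,0]},{"fingers":0,"slide":[75,-235,-189],"delta_rot":[0,0,0]},{"fingers":0,"slide":[78,-235,-189],"delta_rot":[0,0,0]},{"fingers":0,"slide":[78,-235,-189],"delta_rot":[0,0,0]}]'
python3 - <<'E'
from plan import *
st,Rt=rep()
s,im=shot('wrist','w1.png'); print(proj('wrist',[W([-.06,0,.087]),W([-.06,-.017,.087])],s))
shot('scene','s1.png'); im=cv2.imread('pics/s1.png'); cv2.imwrite('pics/s1z.png',cv2.resize(im[100:260,95:285],None,fx=4,fy=3.75,interpolation=cv2.INTER_CUBIC))
E
```

```text
clock: 2.15
ee_pos: [0.5488, -0.0773, 0.1585]
tcp_rot: [1.847, 1.568, 2.921]
contact_force: [-0.9, -0.3, -1.2]
grip_width: 0.0008
t 2.15 tcp stand mm [-61.8 -15.6 158.5] tip [-61.8 -15.6 139.5] grip 0.0007899331742302123
tool axes in stand
 [[-2.5e-03 -1.0e+00 -2.0e-04]
 [-7.0e-04 -2.0e-04  1.0e+00]
 [-1.0e+00  2.5e-03 -7.0e-04]] 
F stand [-0.65 -0.7  -1.17]
[[281.32855852 220.14256178]
 [256.74173065 220.16320085]]
```

View pics/w1.png

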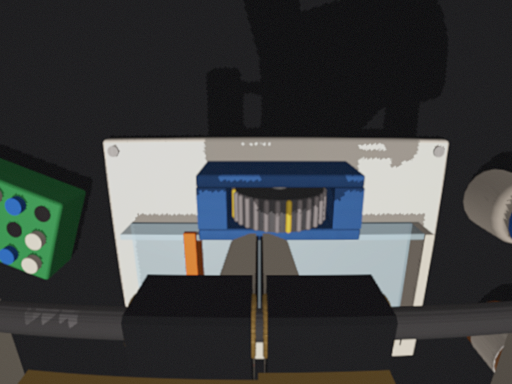

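View pics/s1z.png

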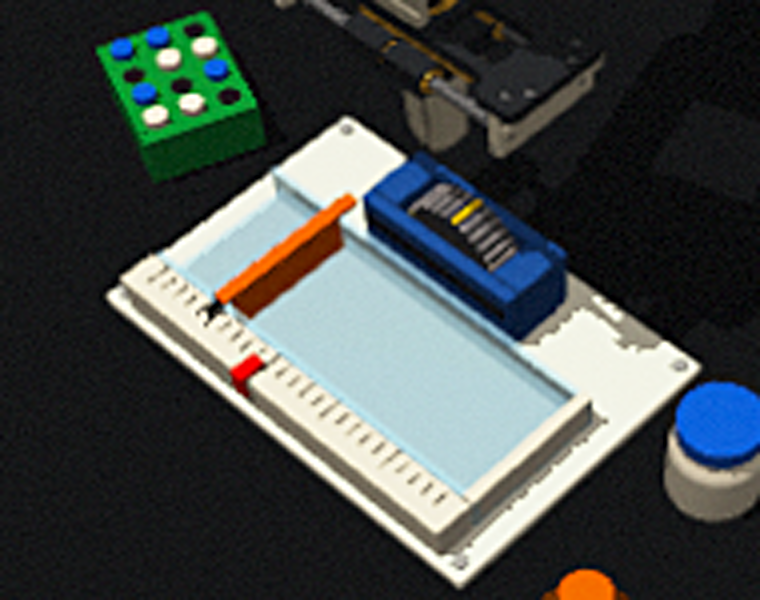

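The wrist view shows the wheel centred near column 280, rows 180–232, and the housing spanning columns 197–361, both as predicted. The closed fingertips are near (259,238). I'll zoom in on the fingertip shape and check the projected points.

```bash
python3 - <<'E'
from plan import *
s=ctrl.state()
im=cv2.imread('pics/w1.png')
P=[W([-.06+i*.026,j*.062,.068]) for i,j in((1,1),(-1,1),(-1,-1),(1,-1))]+[W([-.06+i*.012,0,.087]) for i in(1,-1)]
q=proj('wrist',P,s);print(q.round(0).tolist())
z=cv2.resize(im[150:300,180:380],None,fx=4,fy=4,interpolation=cv2.INTER_CUBIC)
z=cv2.convertScaleAbs(z,alpha=1.6,beta=20)
for u,v in q: cv2.circle(z,(int((u-180)*4),int((v-150)*4)),4,(0,255,0),1)
cv2.imwrite('pics/w1z.png',z)
E
```

```text
[[357.0, 240.0], [363.0, 175.0], [194.0, 175.0], [198.0, 241.0], [280.0, 234.0], [280.0, 201.0]]
```

View pics/w1z.png

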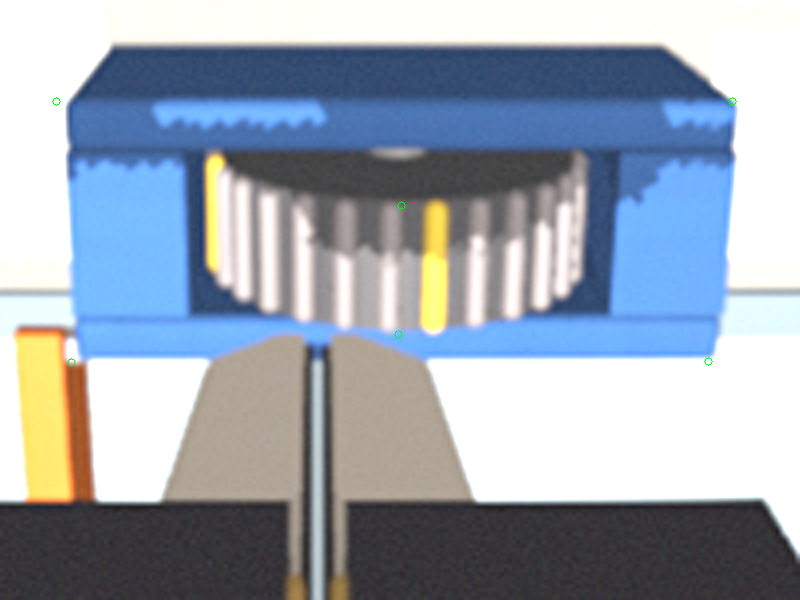

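```bash
python3 -m jog '[{"fingers":0,"slide":[15,-1.5,0],"delta_rot":[0,0,0]},{"fingers":0,"slide":[30,-1.5,0],"delta_rot":[0,0,0]},{"fingers":0,"slide":[45,-1.5,0],"delta_rot":[0,0,0]},{"fingers":0,"slide":[50,-1.5,0],"delta_rot":[0,0,0]},{"fingers":0,"slide":[50,-1.5,0],"delta_rot":[0,0,0]}]'
python3 - <<'E'
from plan import *
rep()
E
python3 -m jog '[{"fingers":0,"slide":[2,0,0],"delta_rot":[0,0,0]},{"fingers":0,"slide":[3,0,0],"delta_rot":[0,0,0]},{"fingers":0,"slide":[3,0,0],"delta_rot":[0,0,0]}]'
python3 - <<'E'
from plan import *
rep()
E
```

```text
clock: 2.67
ee_pos: [0.5507, -0.0776, 0.1098]
tcp_rot: [1.782, 1.571, 2.857]
contact_force: [-0.3, -0.0, -1.1]
grip_width: 0.0008
t 2.6667 tcp stand mm [-60.  -14.9 109.8] tip [-60.  -14.9  90.8] grip 0.0008423348735702469
tool axes in stand
 [[-2.0e-04 -1.0e+00 -1.4e-03]
 [-1.0e-04 -1.4e-03  1.0e+00]
 [-1.0e+00  2.0e-04 -1.0e-04]] 
F stand [-0.28 -0.16 -1.06]
clock: 2.92
ee_pos: [0.5511, -0.0781, 0.1075]
tcp_rot: [-1.273, 1.57, -0.199]
contact_force: [-0.8, 0.6, 0.7]
grip_width: 0.001
t 2.9167 tcp stand mm [-59.4 -15.2 107.5] tip [-59.4 -15.2  88.5] grip 0.0009841619935345176
tool axes in stand
 [[ 1.1e-03 -1.0e+00 -7.0e-04]
 [ 3.0e-04 -7.0e-04  1.0e+00]
 [-1.0e+00 -1.1e-03  3.0e-04]] 
F stand [-0.99  0.1   0.66]
```

```bash
for i in 1; do python3 -m jog '[{"fingers":0,"slide":[1,0,0],"delta_rot":[0,0,0]},{"fingers":0,"slide":[2,0,0],"delta_rot":[0,0,0]},{"fingers":0,"slide":[2,0,0],"delta_rot":[0,0,0]}]'; done
python3 -m jog '[{"fingers":0,"slide":[1,0,0],"delta_rot":[0,0,0]},{"fingers":0,"slide":[1,0,0],"delta_rot":[0,0,0]}]'
python3 -m jog '[{"fingers":0,"slide":[1,0,0],"delta_rot":[0,0,0]},{"fingers":0,"slide":[1,0,0],"delta_rot":[0,0,0]}]'
```

```text
clock: 3.17
ee_pos: [0.5508, -0.0782, 0.1047]
tcp_rot: [-1.41, 1.571, -0.336]
contact_force: [-0.9, -0.1, -0.2]
grip_width: 0.0006
clock: 3.33
ee_pos: [0.5509, -0.0783, 0.1044]
tcp_rot: [-1.599, 1.57, -0.525]
contact_force: [-4.0, -0.3, 6.2]
grip_width: 0.0003
clock: 3.5
ee_pos: [0.551, -0.0784, 0.1041]
tcp_rot: [-1.765, 1.57, -0.692]
contact_force: [-7.3, -1.2, 14.3]
grip_width: 0.0005
```

```bash
python3 -m jog '[{"fingers":0,"slide":[-1.1,0,3],"delta_rot":[0,0,0]},{"fingers":0,"slide":[-1.6,0,6],"delta_rot":[0,0,0]},{"fingers":0,"slide":[-1.9,0,9],"delta_rot":[0,0,0]},{"fingers":0,"slide":[-2,0,12],"delta_rot":[0,0,0]},{"fingers":0,"slide":[-2,0,15],"delta_rot":[0,0,0]}]'
python3 - <<'E'
from plan import *
rep()
shot('scene','s2.png'); im=cv2.imread('pics/s2.png'); cv2.imwrite('pics/s2z.png',cv2.resize(im[100:260,95:285],None,fx=4,fy=3.75,interpolation=cv2.INTER_CUBIC))
E
```

```text
clock: 3.92
ee_pos: [0.5583, -0.0649, 0.1058]
tcp_rot: [-1.03, 1.57, 0.044]
contact_force: [-3.8, 0.7, 10.4]
grip_width: 0.0003
t 3.9167 tcp stand mm [-5.950e+01 -1.000e-01  1.058e+02] tip [-59.4  -0.1  86.8] grip 0.00026244477532866024
tool axes in stand
 [[ 8.e-04 -1.e+00 -5.e-04]
 [ 5.e-04 -5.e-04  1.e+00]
 [-1.e+00 -8.e-04  5.e-04]] 
F stand [-3.72 -1.2  10.39]
```

View pics/s2z.png

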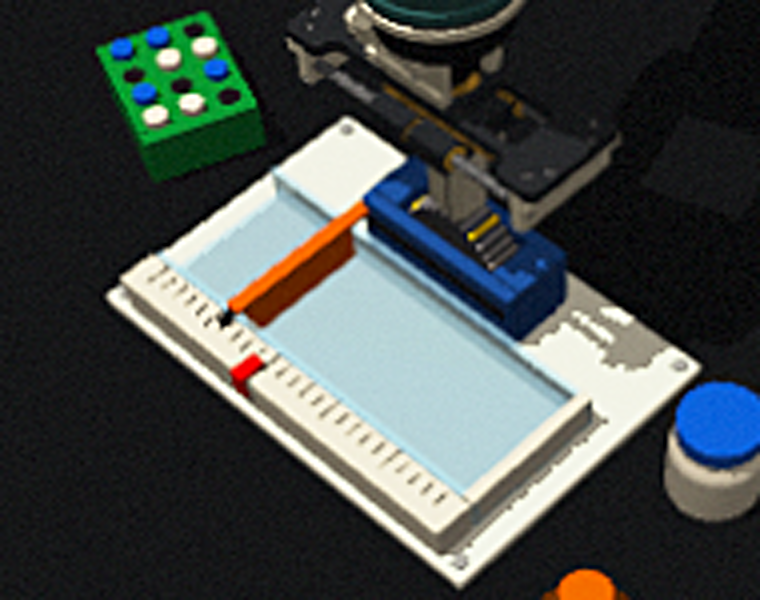

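The gate follows the fingertip: the pointer went from (208,308) to (224,320), and the clip is at (247,372). I'll finish this stroke, lift and go back for the next one.

```bash
python3 -m jog '[{"fingers":0,"slide":[0,0,3],"delta_rot":[0,0,0]},{"fingers":0,"slide":[0.1,0,6],"delta_rot":[0,0,0]},{"fingers":0,"slide":[0.4,0,9],"delta_rot":[0,0,0]},{"fingers":0,"slide":[0.9,0,12],"delta_rot":[0,0,0]},{"fingers":0,"slide":[1.7,0,15],"delta_rot":[0,0,0]}]'
python3 -m jog '[{"fingers":0,"slide":[-8,0,0],"delta_rot":[0,0,0]},{"fingers":0,"slide":[-15,0,0],"delta_rot":[0,0,0]},{"fingers":0,"slide":[-15,0,-15],"delta_rot":[0,0,0]},{"fingers":0,"slide":[-15,0,-30],"delta_rot":[0,0,0]},{"fingers":0,"slide":[-15,0,-30],"delta_rot":[0,0,0]}]'
cat > look.py <<'E'
from plan import *
import sys
rep(); n=sys.argv[1]
shot('scene',f's{n}.png'); im=cv2.imread(f'pics/s{n}.png'); a=cv2.resize(im[150:215,115:185],None,fx=8,fy=8,interpolation=cv2.INTER_CUBIC)
cv2.imwrite(f'pics/s{n}z.png',a)
E
python3 look.py 3
```

```text
clock: 4.38
ee_pos: [0.5656, -0.0515, 0.1042]
tcp_rot: [-0.846, 1.569, 0.228]
contact_force: [-3.3, 3.4, 10.3]
grip_width: 0.0006
clock: 4.8
ee_pos: [0.5497, -0.0803, 0.1182]
tcp_rot: [-2.573, 1.57, -1.5]
contact_force: [-0.4, -0.6, 0.0]
grip_width: 0.0005
t 4.8 tcp stand mm [-59.6 -17.7 118.2] tip [-59.6 -17.7  99.2] grip 0.00047127586986180867
tool axes in stand
 [[ 4.e-04 -1.e+00  5.e-04]
 [-6.e-04  5.e-04  1.e+00]
 [-1.e+00 -4.e-04 -6.e-04]] 
F stand [-0.06 -0.76  0.04]
```

View pics/s3z.png

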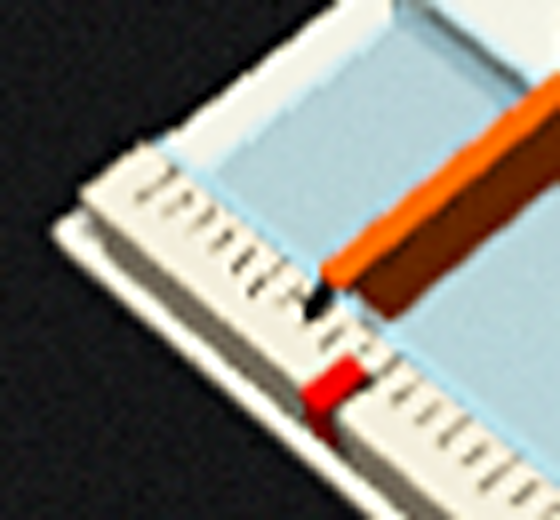

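```bash
python3 - <<'E'
from plan import *
f=lambda u,v:((u+.5)/8-.5+115,(v+.5)/8-.5+150)
P=onz('scene',[f(312,315),f(318,295),f(348,357),f(372,378),f(325,408),f(303,390)],.0505)
for p in P: print(np.round(Lc(p)*1e3,1))
E
```

```text
[ 82.1 -48.6  50.5]
[ 76.2 -52.5  50.5]
[ 84.7 -29.9  50.5]
[ 84.8 -19.4  50.5]
[101.  -22.   50.5]
[101.3 -31.2  50.5]
```

```bash
python3 -m jog '[{"fingers":0,"slide":[8,0,0],"delta_rot":[0,0,0]},{"fingers":0,"slide":[13,0,0],"delta_rot":[0,0,0]},{"fingers":0,"slide":[15,0,0],"delta_rot":[0,0,0]},{"fingers":0,"slide":[15,0,0],"delta_rot":[0,0,0]}]'
python3 -m jog '[{"fingers":0,"slide":[-0.8,0,3],"delta_rot":[0,0,0]},{"fingers":0,"slide":[-1.3,0,6],"delta_rot":[0,0,0]},{"fingers":0,"slide":[-1.6,0,9],"delta_rot":[0,0,0]},{"fingers":0,"slide":[-1.7,0,12],"delta_rot":[0,0,0]},{"fingers":0,"slide":[-1.7,0,15],"delta_rot":[0,0,0]},{"fingers":0,"slide":[-1.7,0,18],"delta_rot":[0,0,0]},{"fingers":0,"slide":[-1.6,0,21],"delta_rot":[0,0,0]},{"fingers":0,"slide":[-1.3,0,24],"delta_rot":[0,0,0]},{"fingers":0,"slide":[-0.8,0,27],"delta_rot":[0,0,0]},{"fingers":0,"slide":[-0.8,0,27],"delta_rot":[0,0,0]}]'
python3 -m jog '[{"fingers":0,"slide":[-8,0,0],"delta_rot":[0,0,0]},{"fingers":0,"slide":[-15,0,0],"delta_rot":[0,0,0]},{"fingers":0,"slide":[-15,0,-12],"delta_rot":[0,0,0]},{"fingers":0,"slide":[-15,0,-21],"delta_rot":[0,0,0]},{"fingers":0,"slide":[-15,0,-21],"delta_rot":[0,0,0]}]'
python3 look.py 4
```

```text
clock: 5.18
ee_pos: [0.5508, -0.0784, 0.1035]
tcp_rot: [-2.923, 1.57, -1.849]
contact_force: [-6.9, -3.7, 15.0]
grip_width: 0.0005
clock: 6.02
ee_pos: [0.5645, -0.0534, 0.1045]
tcp_rot: [-0.672, 1.569, 0.403]
contact_force: [-0.2, 4.9, 13.2]
grip_width: 0.0007
clock: 6.43
ee_pos: [0.5527, -0.0743, 0.1184]
tcp_rot: [2.624, 1.57, -2.587]
contact_force: [-1.1, 0.4, -1.0]
grip_width: 0.0001
t 6.4333 tcp stand mm [-59.8 -11.1 118.4] tip [-59.8 -11.1  99.4] grip 0.00014115728754756257
tool axes in stand
 [[-3.e-04 -1.e+00  4.e-04]
 [-6.e-04  4.e-04  1.e+00]
 [-1.e+00  3.e-04 -6.e-04]] 
F stand [-1.16 -0.15 -1.01]
```

View pics/s4z.png

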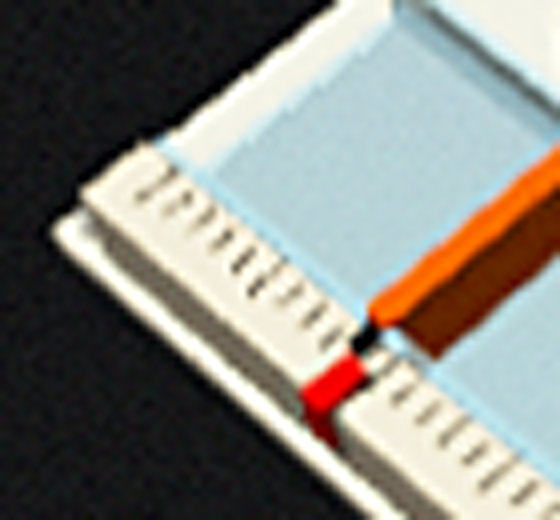

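```bash
python3 - <<'E'
from plan import *
f=lambda u,v:((u+.5)/8-.5+115,(v+.5)/8-.5+150)
P=onz('scene',[f(358,350),f(367,332),f(360,367)],.0505)
for p in P: print(np.round(Lc(p)*1e3,1))
q=proj('scene',[W([.06,yy,.058]) for yy in(-.03,-.027)]+[W([.084,yy,.0505]) for yy in(-.031,-.028,-.025)])
print([( (u-115)*8,(v-150)*8) for u,v in q])
st,im=shot('top','t4.png'); b=cv2.imread('pics/t4.png'); cv2.imwrite('pics/t4z.png',cv2.resize(b[150:200,315:375],None,fx=10,fy=10,interpolation=cv2.INTER_CUBIC))
E
```

```text
[ 81.1 -29.6  50.5]
[ 75.1 -32.2  50.5]
[ 84.7 -24.8  50.5]
[(np.float64(403.24257423954896), np.float64(286.93944033074877)), (np.float64(410.20708950978724), np.float64(292.7549418447038)), (np.float64(343.89845184288924), np.float64(349.88158692321895)), (np.float64(350.8131164580768), np.float64(355.775511947626)), (np.float64(357.74376234427837), np.float64(361.68187989795297))]
```

View pics/t4z.png

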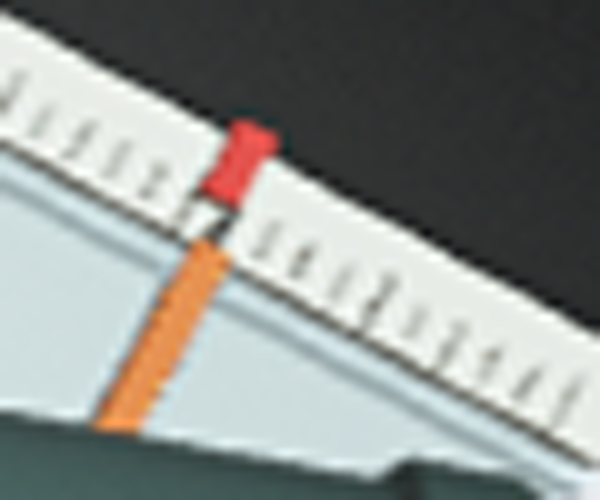

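```bash
python3 -m jog '[{"fingers":0,"slide":[0,0,6],"delta_rot":[0,0,0]},{"fingers":0,"slide":[8,0,6],"delta_rot":[0,0,0]},{"fingers":0,"slide":[12,0,6],"delta_rot":[0,0,0]},{"fingers":0,"slide":[14,0,6],"delta_rot":[0,0,0]},{"fingers":0,"slide":[14,0,6],"delta_rot":[0,0,0]}]'
python3 -m jog '[{"fingers":0,"slide":[0,0,2],"delta_rot":[0,0,0]},{"fingers":0,"slide":[0,0,4],"delta_rot":[0,0,0]},{"fingers":0,"slide":[0,0,6],"delta_rot":[0,0,0]},{"fingers":0,"slide":[0,0,7],"delta_rot":[0,0,0]},{"fingers":0,"slide":[0,0,7],"delta_rot":[0,0,0]}]'
python3 look.py 5
python3 - <<'E'
from plan import *
b=shot('top','t5.png'); b=cv2.imread('pics/t5.png'); cv2.imwrite('pics/t5z.png',cv2.resize(b[150:200,315:375],None,fx=10,fy=10,interpolation=cv2.INTER_CUBIC))
E
```

```text
clock: 6.95
ee_pos: [0.5568, -0.0672, 0.1058]
tcp_rot: [-0.667, 1.57, 0.407]
contact_force: [-6.2, 2.9, 17.5]
grip_width: 0.0006
clock: 7.37
ee_pos: [0.5602, -0.0608, 0.1054]
tcp_rot: [-0.463, 1.57, 0.611]
contact_force: [-3.7, 4.0, 12.2]
grip_width: 0.0002
t 7.3667 tcp stand mm [-59.6   4.4 105.4] tip [-59.6   4.4  86.4] grip 0.0002495896776200688
tool axes in stand
 [[ 4.0e-04 -1.0e+00 -1.2e-03]
 [ 8.0e-04 -1.2e-03  1.0e+00]
 [-1.0e+00 -4.0e-04  8.0e-04]] 
F stand [-5.16  1.8  12.17]
```

View pics/s5z.png

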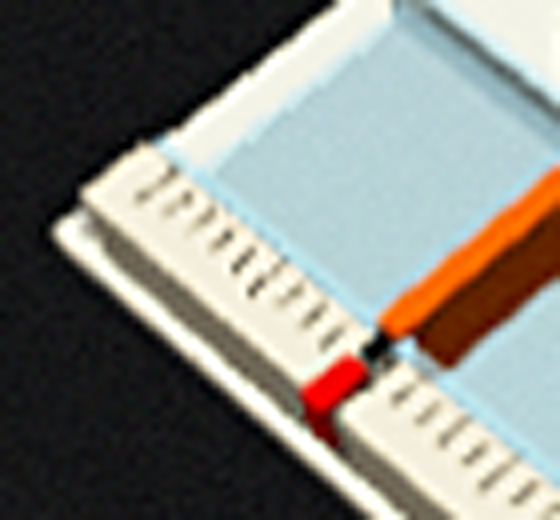

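View pics/t5z.png

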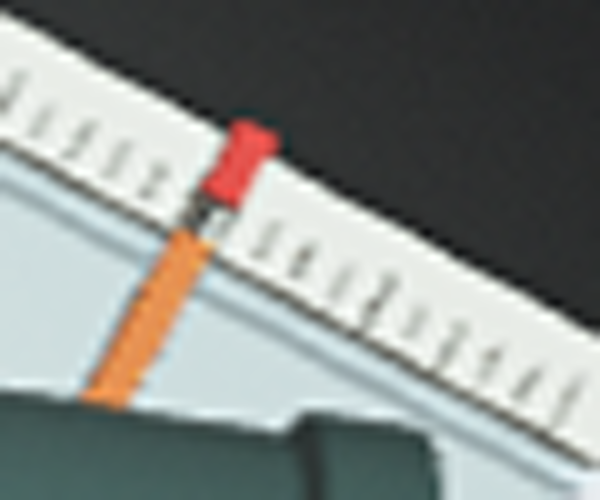

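The top view has the pointer at (205,210), ending at the clip edge that runs from (203,190) to (240,208). The scene view has it at (372,352), also ending at the clip. I'll check both numerically with the bar's centreline and the clip's mask.

```bash
cat > chk.py <<'E'
from plan import *
import sys
for n,f in(('top',sys.argv[1]),('scene',sys.argv[2])):
    b=cv2.imread('pics/'+f); r0,r1,c0,c1=(150,250,300,390) if n=='top' else(130,215,115,215)
    S=6; h=cv2.cvtColor(cv2.resize(b[r0:r1,c0:c1],None,fx=S,fy=S,interpolation=cv2.INTER_CUBIC),cv2.COLOR_BGR2HSV).astype(int);H,Sa,V=h[...,0],h[...,1],h[...,2]
    for k,m,z in(('bar',(H>=7)&(H<20)&(Sa>130)&(V>180),.058),('clip',((H<5)|(H>172))&(Sa>130)&(V>(150 if n=='top' else 200)),.051)):
        cc=cv2.connectedComponentsWithStats(m.astype(np.uint8)); j=1+np.argmax(cc[2][1:,4]); ys,xs=np.nonzero(cc[1]==j)
        P=np.array([Lc(p) for p in onz(n,np.c_[(xs+.5)/S-.5+c0,(ys+.5)/S-.5+r0],z)])*1e3
        print(n,k,len(xs),'x',P[:,0].min().round(1),P[:,0].max().round(1),'y 2..98%',np.percentile(P[:,1],[2,98]).round(1),'median',np.median(P[:,1]).round(1),'tilt',np.polyfit(P[:,0],P[:,1],1)[0].round(3), 'fit@85',np.polyval(np.polyfit(P[:,0],P[:,1],1),85).round(1))
E
python3 chk.py t4.png s4.png; python3 chk.py t5.png s5.png
```

```text
top bar 2661 x 24.6 74.3 y 2..98% [-32.8 -24.7] median -28.7 tilt -0.011 fit@85 -29.1
top clip 1090 x 85.5 105.4 y 2..98% [-30.1 -20.8] median -25.3 tilt -0.05 fit@85 -24.8
scene bar 5608 x -35.7 73.2 y 2..98% [-34.7 -25.1] median -29.8 tilt 0.004 fit@85 -29.6
scene clip 931 x 83.5 102.8 y 2..98% [-30.9 -22.2] median -26.6 tilt 0.009 fit@85 -26.6
top bar 2415 x 29.0 74.1 y 2..98% [-27.6 -19.5] median -23.5 tilt -0.016 fit@85 -24.1
top clip 1086 x 85.9 105.2 y 2..98% [-30.1 -20.8] median -25.3 tilt -0.046 fit@85 -24.8
scene bar 5632 x -35.3 73.2 y 2..98% [-29.4 -19.9] median -24.6 tilt 0.003 fit@85 -24.4
scene clip 918 x 83.7 102.8 y 2..98% [-30.9 -22.3] median -26.6 tilt 0.009 fit@85 -26.7
```

Both views put the gate about 2 mm past the clip's centre, so the whole 3 mm pointer is within the 10 mm clip. I'll lift straight up and take the hand away.

```bash
python3 -m jog '[{"fingers":0,"slide":[-5,0,0],"delta_rot":[0,0,0]},{"fingers":0,"slide":[-20,0,0],"delta_rot":[0,0,0]},{"fingers":0,"slide":[-40,0,0],"delta_rot":[0,0,0]},{"fingers":0,"slide":[-65,0,0],"delta_rot":[0,0,0]},{"fingers":0,"slide":[-90,0,0],"delta_rot":[0,0,0]},{"fingers":0,"slide":[-110,15,0],"delta_rot":[0,0,0]},{"fingers":0,"slide":[-120,40,0],"delta_rot":[0,0,0]},{"fingers":0,"slide":[-120,60,0],"delta_rot":[0,0,0]},{"fingers":0,"slide":[-120,80,0],"delta_rot":[0,0,0]},{"fingers":0,"slide":[-120,95,0],"delta_rot":[0,0,0]},{"fingers":0,"slide":[-120,100,0],"delta_rot":[0,0,0]},{"fingers":0,"slide":[-120,100,0],"delta_rot":[0,0,0]}]'
python3 - <<'E'
from plan import *
rep(); shot('top','t6.png'); shot('scene','s6.png')
for n in('t6','s6'):
    b=cv2.imread(f'pics/{n}.png'); b=b[80:300,180:440] if n=='t6' else b[90:300,95:300]
    cv2.imwrite(f'pics/{n}z.png',cv2.resize(b,None,fx=2.7,fy=2.7,interpolation=cv2.INTER_CUBIC))
E
python3 chk.py t6.png s6.png
```

```text
clock: 8.47
ee_pos: [0.4715, -0.0134, 0.2247]
tcp_rot: [-1.285, 1.57, -0.21]
contact_force: [0.4, -1.0, -0.6]
grip_width: 0.0007
t 8.4667 tcp stand mm [-160.2    3.7  224.7] tip [-160.2    3.7  205.7] grip 0.0006594356876224335
tool axes in stand
 [[ 3.0e-04 -1.0e+00 -1.3e-03]
 [ 1.0e-04 -1.3e-03  1.0e+00]
 [-1.0e+00 -3.0e-04  1.0e-04]] 
F stand [ 0.79 -0.69 -0.6 ]
top bar 5715 x -32.2 74.1 y 2..98% [-27.5 -19.6] median -23.6 tilt -0.001 fit@85 -23.6
top clip 1081 x 85.9 105.4 y 2..98% [-30.1 -20.9] median -25.3 tilt -0.043 fit@85 -24.8
scene bar 5612 x -35.3 73.3 y 2..98% [-29.5 -20. ] median -24.7 tilt 0.004 fit@85 -24.5
scene clip 919 x 83.7 102.8 y 2..98% [-30.9 -22.3] median -26.5 tilt 0.003 fit@85 -26.6
```

View pics/t6z.png

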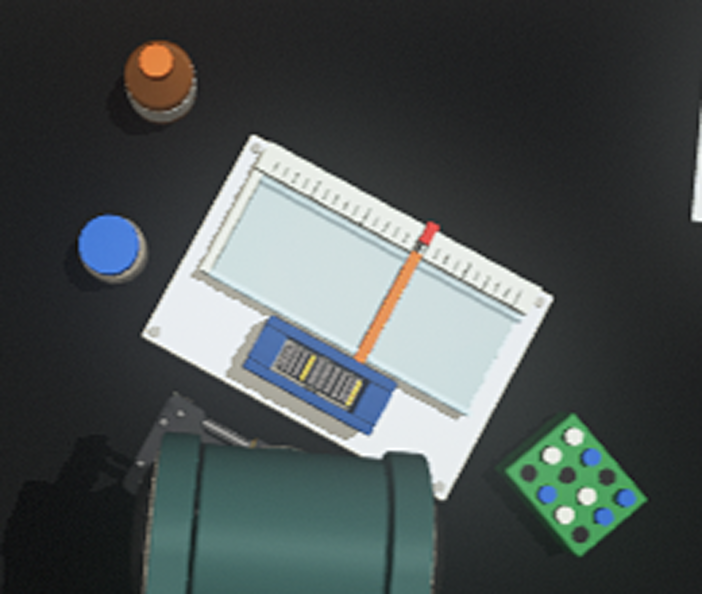

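View pics/s6z.png

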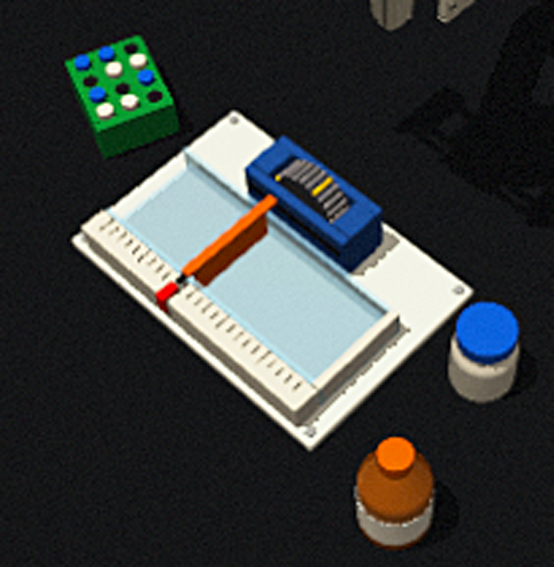

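The pointer, at (419,247) in the top crop, stands at the clip at (430,233). The bystanders are where they were and the hand is clear of everything.

```bash
python3 -c "
from cell import ctrl
print(ctrl.sign_off())"
```

```text
the job is handed in; nothing more can be done
None
```

The gate's black pointer now stands within the width of the red clip, and I have handed the job in. I rolled the wheel with the closed fingertips in two long strokes and one short 7 mm one. The wrist force stayed under about 20 N in every reading, and the whole job took about 8.6 s.

- **Pointer:** with the hand away, the gate's centreline is about 1.7 mm (top camera) and 1.9 mm (scene camera) past the clip's middle, against the 5 mm allowed. The two cameras' absolute positions differ by about 1 mm. It had not moved from the reading taken before I lifted off.
- **Surroundings:** by eye, the bottle, jar and rack stand where they started. The clip measures the same before and after the last stroke.
- **Hand:** it is about 120 mm above the wheel and 100 mm back, with force readings at noise level, touching nothing.
- **Failed checks:** none. During the strokes the force sensor showed an unexplained sideways push of about 4–6 N across the wheel.

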